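# Unlock the tool box and hold its lid half open for the new stay

### The arm

A 7-joint arm with a two-finger parallel gripper is mounted at the origin on the work surface. World frame = base frame: x ahead of the robot, y to its left, z up, the work surface at z = 0. Lengths are in m, angles in rad, forces in N, time in s.
With the tool pointing down it reaches from about 0.4 to 0.875 m from the base axis. Payload 19.3 kg.
Tool frame: the origin (TCP) lies midway between the tips of the shut fingers; the grasp point (between the pads) lies 19 mm behind it; z points along the fingers, y is the line along which they close (so a half turn about z gives the same grasp; the last joint's range is limited). The gripper opens to 85 mm and grips with 20 to 120 N. Pads are 22 mm wide; open, the fingers measure 114 mm over their backs; the gripper's body (76 mm by 85 mm) begins 54 mm behind the grasp point. The pads swing forward as they close: fully open they stand 13 mm farther back than shut.
Start: joints at [-1.37, 0.521, -0.036, 1.599, 0.021, 1.021, -0.113], TCP at [0.167, 0.602, 0.231] pointing down, gripper open.
Joint ranges: [-2.91, 2.91], [-0.3, 2.13], [-1.5, 1.42], [0.17, 2.43], [-1.26, 4.41], [0.16, 1.93], [-2.52, 2.52]. Speed limits (rad/s): [1.89, 1.89, 2.39, 2.39, 3.01, 3.01, 3.01].

### API

Orientations are given as a unit quaternion [w, x, y, z].
In Python, from plant import manip, imaging gives the robot as it stands.
- The arm moves only by the tool send_rows, never from a script. Its argument "commands" is a list that holds one entry, the list of rows, each a list of 7 numbers: the turn, a rotation vector about the world's x, y, z in rad, then the shift along the world's x, y, z in mm, then the closure, from -1 (fully open) to 1 (shut). In form: [[[rx, ry, rz, x, y, z, fingers], ...]]. A call has 1 to 10 rows; each row is the pose to reach, as a shift and turn from the pose commanded when the call began; what a row does not reach only later rows make up. A row lasts 1/8 s, in which the tool goes at most 62.5 mm and 10.7 degrees, less where a joint would pass 70% of its speed; a pose out of reach is approached as far as the arm can. A call with a gripper value outside its range is refused whole. The fingers move at their own pace and stop on an object; the grip force is fixed at half the most. Time passes only in rows, so rows that repeat a pose let the fingers close. It gives the time, the measured TCP pose, the force, the opening and the grip force at its end, in the units of the state.
- manip.observe(): the state, without advancing time (a new reading comes with each control period).
- imaging.read_camera(name): name is "scene" or "top"; returns (picture, depth): 420x560x3 uint8, red, green, blue; 420x560 float32, m along the optical axis (not along the pixel's ray), 0 where there is no reading.
- imaging.camera_params(name): a dict with "vfov" (degrees; the focal length in pixels is half the picture's height over the tangent of half this angle, whatever the lens; pixels are square), "cx", "cy" (the principal point, pixels), "pose" (4x4, takes a point from camera to world coordinates). Camera axes: x right, y down, z forward; pixel columns grow to the right and rows downward; lengths in m; the calibration is good to about 2 mm. A picture is of the moment at which its call begins. camera_params takes no time and is no camera call.
- manip.sign_off(): hands the job in; it is judged then, once.
The state is a dict: "t": time; "q": joint angles; "dq": joint speeds; "tau": joint torques, N m; "ee_pos": TCP position; "orientation": TCP orientation; "wrist_force": force on the tool from outside, world axes, zero at the start; "ft_torque": the same for the moment, N m; "finger_gap": opening from 0.0 (shut) to 1.0 (fully open); "gripper_force": force on a finger pad.
Only numpy, scipy, OpenCV 4.12 (cv2) and the standard library are available. Lean on these libraries where they do the work, as an engineer would, in place of code of your own. Each camera call takes 0.05 s, during which the arm holds its last target. There are 200 camera calls.

### The job

The steel tool box on the garage bench has lost its lid stay. Take the key out of the drill-bit block, push it fully into the lock in the lid and turn it clockwise to its stop, then lift the lid by its handle and finish still holding the handle with the lid half open, at 45 degrees and at rest, so that I can screw on the new stay; do not put the lid down or let it go. Leave the key in the lock, and leave the jar, the new stay and the flower pot where they are.

Things in the scene. Friction and masses are not known exactly. Their poses are not given: they have to be found in the camera images.
- toolbox: Grey painted steel tool box screwed to the bench, 240 x 304 mm over the lid (x, y) and 124 mm high to the flat top of its lid. Origin: centre of its underside; its x points from the front (lock side, towards the robot) to the hinge side, y along the hinge, z up.
- lid (a joint): Angle of the lid, rad: 0 shut, 0.785 = 45 degrees, stop at 1.75. The lid (plate 240 x 304 x 4 mm with a 20 mm skirt, about 0.8 kg with handle and lock, hinge almost frictionless) opens by its front edge rising and moving towards the tool box's +x, and falls shut when let go. A cam holds it shut until the lock has turned past about 1 rad.
- lid_hinge (a point): Middle of the hinge line, 116 mm behind the centre of the tool box and 120 mm above the bench; the axes turn with the lid and equal those of the tool box when the lid is shut; the lid turns about its +y.
- lid_handle: Steel bow handle in the middle of the lid: round bar, 12 mm diameter, 104 mm long along y, on two legs, its centre 42 mm above the lid's top (36 mm free under it). Origin: centre of the bar; in the lid_hinge frame at x -118 mm, z +46 mm. Axes as lid_hinge, turning with the lid.
- lock (a joint): Angle of the lock's round plug in rad: 0 locked, grows clockwise seen from above, stop at 1.4. Friction about 0.04 N m, stays where it is left.
- lock_slot (a point): Centre of the mouth of the key slot: round steel plug (22 mm) in the lid, 203 mm in front of the hinge, 85 mm in front of the handle bar, its face 3 mm above the lid, 127 mm above the bench when shut. Axes turn with the plug: slot 11.5 mm along x, 5.5 mm along y, 31 mm deep, z out of the lid. At lock 0 its x is the tool box's x (front to back).
- key: Key, 58 mm long, upright, blade down: steel blade 10 mm (x) by 4 mm (y), 24 mm long, last 3 mm tapered; above it a black plastic bow 28 mm wide (x), 9 mm thick (y), 34 mm tall (24 to 58 mm above the tip). Origin: blade tip, z up along the key. Either way round fits the lock; fully in, the bow stands on the plug's face.
- key_tip (a point): Tip of the key's blade (the key's origin).
- bit_block: Wooden block 150 x 44 x 45 mm (x, y, z), fixed on the bench, with drill bits standing up to 44 mm out of its top and the key parked upright in a slot 45 mm from the centre towards its +x, the bow standing on the block's top, the bow's width along the block's x. Origin: centre of its underside.
- screw_jar: Glass jar of 68 mm diameter, 85 mm high, steel cap; leave alone. Origin: centre of its foot.
- lid_stay: The new stay: flat steel bar 172 x 22 x 5 mm with an eye at each end, lying on the bench; leave alone. Origin: middle, underside.
- pot: Terracotta flower pot, 100 mm over its rim, 85 mm high; leave alone. Origin: centre of its foot.

How it is judged:
On the way, in this order (a step that is already met when the one before it is completed fails the run):
1. the key is fully in the lock, with the lid shut (z of key_tip in the frame of lock_slot below -0.02 m and x of key_tip in the frame of lock_slot between -0.004 and 0.004 m and y of key_tip in the frame of lock_slot between -0.004 and 0.004 m and value of joint lid below 0.05 rad), for 0.1 s.
2. the lock is turned clockwise (almost) to its stop by the key in it (value of joint lock above 1.1 rad and z of key_tip in the frame of lock_slot below -0.015 m and value of joint lid below 0.05 rad), for 0.1 s.
3. the lid is being lifted by its handle (value of joint lid above 0.2 rad and contact force between the fingers and lid_handle above 1 N), for 0.1 s.
At the end, for the whole second after the job is handed in: The robot's fingers still hold the lid by its handle (over 1 N on the handle), the lid stands at rest at 45 degrees within 7.5 degrees, the lock is still turned open (over 1 rad) and the key is still in it (over 12 mm deep) (value of joint lid between 0.655 and 0.915 rad and velocity of joint lid between -0.1 and 0.1 rad/s and contact force between the fingers and lid_handle above 1 N and value of joint lock above 1 rad and z of key_tip in the frame of lock_slot below -0.012 m and distance between key_tip and lock_slot below 0.035 m); the arm keeps its last pose, push and grip.
It fails at once if the jar is moved more than 3 cm (distance of screw_jar from where it was at the start of the episode above 0.03 m).
It fails at once if the new stay is moved more than 3 cm (distance of lid_stay from where it was at the start of the episode above 0.03 m).
It fails at once if the flower pot is moved more than 3 cm (distance of pot from where it was at the start of the episode above 0.03 m).
It also fails if it takes over 64 s, if anything falls off the work surface, if the arm or the gripper's body presses on something with over 40 N, if the wrist force passes 120 N, or if a joint passes its speed limit or range.

## Working session

There is one attempt and no reset: what is moved stays moved. The work goes in short steps, Python scripts to look and compute and a tool call to move; the robot and the scene stay as the last step left them, time stands still between calls to the robot, and variables do not carry over. Pictures are saved under pics/ and viewed, at most 10 in all, crops included, and the job is handed in when it is done.

Besides the shell and the picture viewer there is one more tool, called after "Call:" as name([rows], argument=value, ...), one row to a line, values as JSON. send_rows: Moves the arm, as the interface text tells. Its arguments: {"type":"object","properties":{"commands":{"type":"array"}},"required":["commands"]}

```bash
mkdir -p pics
cat > h.py <<'E'
import numpy as np, cv2
from plant import manip, imaging
def K(n):
    p=imaging.camera_params(n); f=210/np.tan(np.radians(p["vfov"])/2); return f,p["cx"],p["cy"],np.array(p["pose"])
def cloud(n,d):
    f,cx,cy,T=K(n); v,u=np.mgrid[:420,:560]
    P=np.stack([(u-cx)/f*d,(v-cy)/f*d,d],-1); return P@T[:3,:3].T+T[:3,3]
def ray(n,u,v,z):
    f,cx,cy,T=K(n); r=T[:3,:3]@np.array([(u-cx)/f,(v-cy)/f,1]); return T[:3,3]+r*(z-T[2,3])/r[2]
E
python3 - <<'E'
from h import *
for n in("scene","top"):
    im,d=imaging.read_camera(n); np.savez(f"{n}0.npz",im=im,d=d); cv2.imwrite(f"pics/{n}0.png",im[:,:,::-1])
    print(n,K(n))
s=manip.observe();print(s)
E
```

```text
scene (np.float64(463.96720651648855), 273.6999199827679, 206.247689901541, array([[ 0.19769795,  0.78886197, -0.58190405,  1.24396992],
       [ 0.98012959, -0.14928211,  0.13061711, -0.14840648],
       [ 0.016171  , -0.59616411, -0.80269973,  1.0335727 ],
       [ 0.        ,  0.        ,  0.        ,  1.        ]]))
top (np.float64(480.2359729420653), 275.116601104002, 214.6171377754967, array([[-6.46070897e-02, -9.72841665e-01,  2.22272398e-01,
         3.04895192e-01],
       [-9.97891250e-01,  6.43763091e-02, -8.29115013e-03,
         1.04721363e-03],
       [-6.24310033e-03, -2.22339349e-01, -9.74949351e-01,
         1.37914160e+00],
       [ 0.00000000e+00,  0.00000000e+00,  0.00000000e+00,
         1.00000000e+00]]))
{'t': 0.1, 'q': array([-1.37018534,  0.52197478, -0.03634843,  1.59991545,  0.02119003,
        1.02109534, -0.11279955]), 'dq': array([-0.00076814, -0.00097197,  0.0002718 , -0.00044597,  0.00135758,
        0.00016285, -0.00134399]), 'tau': array([ 4.31873195e-03, -9.28477621e+01,  1.98436663e+00, -3.70536339e+01,
        1.81543588e-02,  5.36042964e-03, -4.62046512e-05]), 'ee_pos': array([0.16713579, 0.6019412 , 0.23078308]), 'orientation': array([-4.30023489e-05,  1.34991184e-01,  9.90846671e-01, -5.02435740e-04]), 'wrist_force': array([ 0.16497292,  0.84902808, -0.00136415]), 'ft_torque': array([ 0.00404857, -0.06474781,  0.0089651 ]), 'gripper_force': 0.0, 'finger_gap': 1.00227664349233}
```

View pics/top0.png

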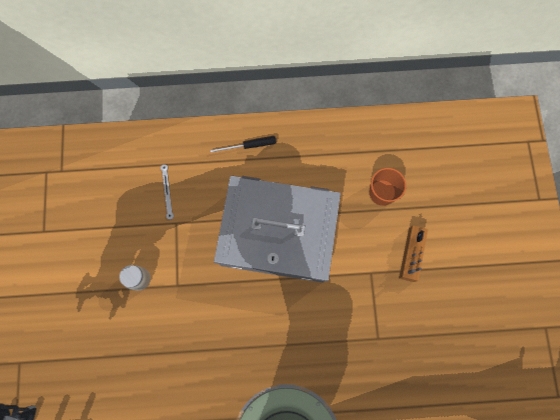

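View pics/scene0.png

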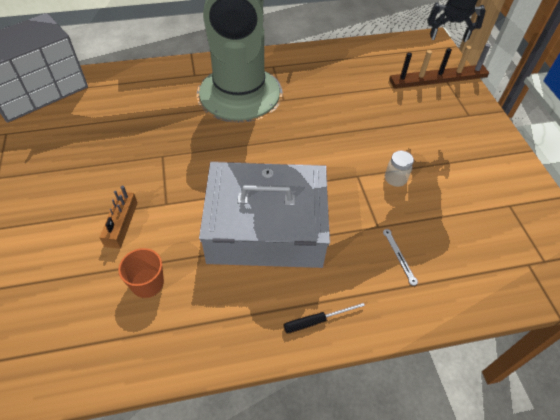

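The top view shows the toolbox around (277,228), its lock at (273,258) and the handle bar at (277,227). The bit block is at (413,255), with the black key bow at (420,236). In the scene view the lock is at (267,173) and the key at (109,225).

```bash
cat > m.py <<'E'
from h import *
def rect(P): 
    r=cv2.minAreaRect((P[:,:2]*1000).astype(np.float32)); return np.round(r[0],1),np.round(r[1],1),round(r[2],2)
for n in("top","scene"):
    z=np.load(f"{n}0.npz"); im,d=z["im"],z["d"]; C=cloud(n,d); Z=C[...,2]
    near=lambda x,y,r:(np.hypot(C[...,0]-x,C[...,1]-y)<r)&(d>0)
    c=ray("top",277,228,.124); b=ray("top",413,255,.045); 
    m=near(c[0],c[1],.25)&(Z>.116)&(Z<.131); print(n,"lid",rect(C[m]),np.median(Z[m]))
    m2=near(c[0],c[1],.1)&(Z>.150)&(Z<.19); print("handle",rect(C[m2]),C[m2].mean(0),Z[m2].max())
    mb=near(b[0],b[1],.12)&(Z>.038)&(Z<.050); print("block",rect(C[mb]),np.median(Z[mb]))
    dark=im.max(2)<60
    mk=near(b[0],b[1],.13)&dark&(Z>.055); print("dark high",[ (np.round(p*1000),) for p in C[mk]][:30])
    vs=z["im"]
t=np.load("top0.npz")["im"][:,:,::-1]; s=np.load("scene0.npz")["im"][:,:,::-1]
R=lambda i,u,v:cv2.resize(i[v-25:v+25,u-25:u+25],(390,290),interpolation=cv2.INTER_NEAREST) if 0 else cv2.resize(i[v-22:v+22,u-30:u+30],(390,286),interpolation=cv2.INTER_NEAREST)
cv2.imwrite("pics/crop.png",np.vstack([np.hstack([R(t,415,248),R(t,273,250)]),np.hstack([R(s,118,215),R(s,267,180)])]))
E
python3 m.py
```

```text
top lid (array([561.5, -15.9]), array([304.3, 247. ]), 77.1) 0.1236285692998087
handle (array([557. , -15.4]), array([115.9,  12.6]), 77.14) [ 0.55630079 -0.01601905  0.16917745] 0.17696196477041126
block (array([ 475.1, -394.1]), array([ 45.4, 151.1]), 72.09) 0.04430588970445315
dark high [(array([ 529., -408.,   77.]),), (array([ 528., -410.,   80.]),), (array([ 529., -407.,   62.]),), (array([ 528., -407.,   69.]),), (array([ 526., -407.,   79.]),), (array([ 526., -410.,   77.]),), (array([ 526., -406.,   63.]),), (array([ 525., -406.,   71.]),), (array([ 524., -408.,   76.]),), (array([ 523., -410.,   78.]),), (array([ 523., -406.,   64.]),), (array([ 520., -406.,   80.]),), (array([ 521., -410.,   77.]),), (array([ 521., -406.,   62.]),), (array([ 518., -403.,   78.]),), (array([ 518., -407.,   75.]),), (array([ 517., -409.,   79.]),), (array([ 518., -403.,   61.]),), (array([ 516., -402.,   72.]),), (array([ 515., -403.,   77.]),), (array([ 515., -405.,   80.]),), (array([ 515., -402.,   62.]),), (array([ 513., -401.,   74.]),), (array([ 512., -403.,   77.]),), (array([ 512., -
[... 767 characters left out ...]
0.]),), (array([ 449., -374.,   61.]),), (array([ 448., -375.,   56.]),), (array([ 510., -405.,   77.]),), (array([ 509., -403.,   76.]),), (array([ 514., -407.,   79.]),), (array([ 513., -405.,   77.]),), (array([ 512., -403.,   76.]),), (array([ 511., -401.,   73.]),), (array([ 514., -408.,   75.]),), (array([ 516., -405.,   77.]),), (array([ 517., -403.,   77.]),), (array([ 513., -402.,   72.]),), (array([ 520., -407.,   79.]),), (array([ 519., -405.,   77.]),), (array([ 514., -402.,   69.]),), (array([ 510., -402.,   63.]),), (array([ 521., -410.,   77.]),), (array([ 522., -407.,   77.]),), (array([ 521., -406.,   75.]),), (array([ 513., -401.,   63.]),), (array([ 523., -411.,   75.]),)]
```

View pics/crop.png

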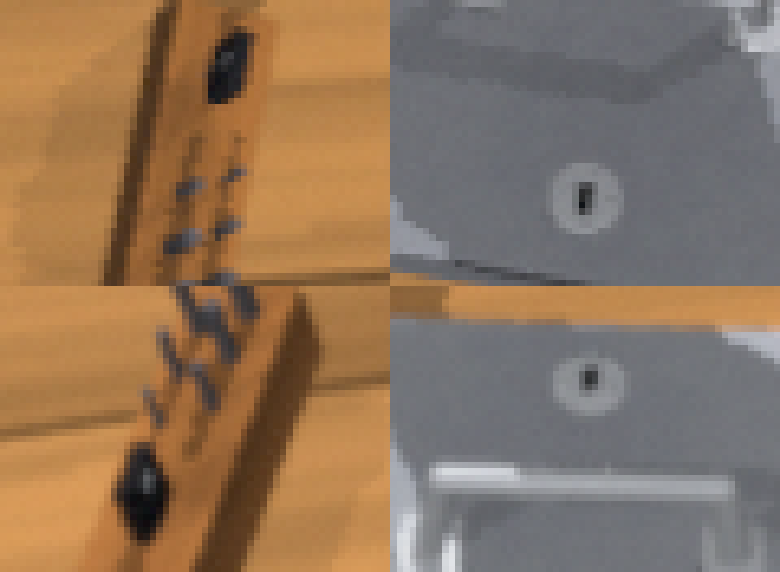

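The crop shows the key bow's width running along the block. The plug's centre is at about (273.3,258.8) in the top view and (267.8,173.5) in the scene view, and its slot runs along the box x.

Run:
```python
from h import *
a=ray("top",272.8,258.3,.127); b=ray("scene",267.3,173,.127); print("plug",a,b)
for n in("top","scene"):
    z=np.load(f"{n}0.npz"); C=cloud(n,z["d"])
    m=(z["im"].max(2)<60)&(np.hypot(C[...,0]-.519,C[...,1]+.407)<.03)&(C[...,2]>.05)
    v,u=np.nonzero(m); print(n,"key px",u.mean(),v.mean(),u.min(),u.max(),v.min(),v.max(),"centroid at z .065",ray(n,u.mean(),v.mean(),.065)); print(cv2.minAreaRect((C[m][:,:2]*1000).astype(np.float32)))
    p=z["im"].astype(int); q=(np.hypot(C[...,0]-a[0],C[...,1]-a[1])<.02)&(abs(C[...,2]-.127)<.006)
    g=p.sum(2)/3; w=q&(g>135); v,u=np.nonzero(w); print("plug bright",w.sum(),ray(n,u.mean(),v.mean(),.127))
    w=q&(g<70); v,u=np.nonzero(w); print("slot dark",w.sum(), ray(n,u.mean(),v.mean(),.127) if w.any() else 0)
h=np.array([.5585,-.0158]); ex=np.array([np.cos(np.radians(-12.9)),np.sin(np.radians(-12.9))]); print("from handle",h-.085*ex)
```

```text
plug [0.47361823 0.00403972 0.127     ] [0.47935901 0.00399417 0.127     ]
top key px 419.54545454545456 236.02272727272728 417 422 231 241 centroid at z .065 [ 0.51729087 -0.40586328  0.065     ]
((516.6956176757812, -405.3237609863281), (6.298885822296143, 25.07938575744629), 74.5757064819336)
plug bright 51 [0.47371371 0.00525889 0.127     ]
slot dark 6 [0.4740486  0.00523764 0.127     ]
scene key px 109.48387096774194 224.40322580645162 106 113 218 231 centroid at z .065 [ 0.52080778 -0.4070768   0.065     ]
((521.073486328125, -406.3933410644531), (7.1043596267700195, 24.76661491394043), 72.61334228515625)
plug bright 55 [0.47953622 0.00293689 0.127     ]
slot dark 4 [0.47446116 0.0054651  0.127     ]
from handle [0.4756453  0.00317626]
```

Call:
send_rows([
  [[0, 0, 0, 60, -60, 10, -1], [0, 0, 0, 105, -105, 10, -1], [0, 0, 0, 150, -150, 10, -1], [0, 0, 0, 195, -195, 10, -1], [0, 0, 0, 225, -245, 10, -1], [0, 0, 0, 250, -300, 10, -1], [0, 0, 0, 265, -360, 10, -1], [0, 0, 0, 275, -420, 10, -1], [0, 0, 0, 285, -480, 10, -1], [0, 0, 0, 290, -540, 10, -1]],
])

```text
t: 1.35
ee_pos: [0.456, 0.0724, 0.2413]
orientation: [0.0, 0.135, 0.991, 0.0]
wrist_force: [1.8, 0.5, -0.4]
finger_gap: 0.999
gripper_force: 0.0
```

Call:
send_rows([
  [[0, 0, 0, 8, -60, 0, -1], [0, 0, 0, 16, -120, 0, -1], [0, 0, 0, 24, -180, 0, -1], [0, 0, 0, 32, -240, 0, -1], [0, 0, 0, 40, -300, 0, -1], [0, 0, 0, 48, -360, 0, -1], [0, 0, -0.02, 56, -420, 0, -1], [0, 0, -0.042, 63, -479, 0, -1], [0, 0, -0.042, 63, -479, -40, -1], [0, 0, -0.042, 63, -479, -90, -1]],
])

```text
t: 2.6
ee_pos: [0.519, -0.4054, 0.1503]
orientation: [0.001, 0.156, 0.988, -0.0]
wrist_force: [1.8, -0.8, -0.3]
finger_gap: 1.0
gripper_force: 0.0
```

Run:
```python
from h import *
s=manip.observe();print(s["ee_pos"],s["q"])
R=[]
for n,u,v in(("top",415,245),("scene",112,220)):
    im,d=imaging.read_camera(n); np.savez(f"{n}1.npz",im=im,d=d); R.append(cv2.resize(im[v-40:v+40,u-50:u+50,::-1],(400,320)))
cv2.imwrite("pics/c1.png",np.hstack(R))
```

```text
[ 0.51897076 -0.40541124  0.15029145] [ 0.3982084   0.68047027  0.27607447  1.58816862 -0.22026353  0.90251821
  2.00957659]
```

View pics/c1.png

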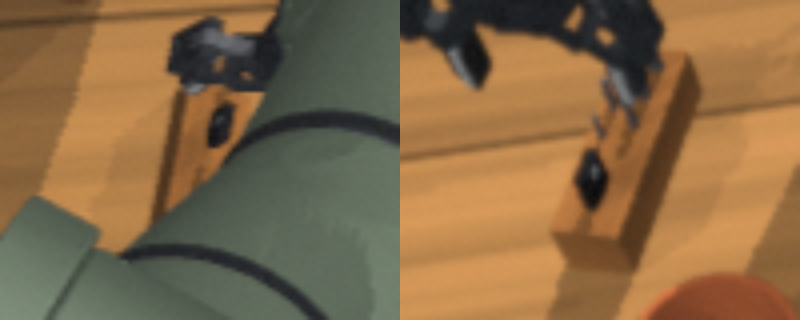

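The left half shows the key still parked and clear below the open gripper; the right half shows the fingers high over the block. I can go straight down.

Call:
send_rows([
  [[0, 0, 0, 0, -1.5, -40, -1], [0, 0, 0, 0, -1.5, -80, -1], [0, 0, 0, 0, -1.5, -98, -1], [0, 0, 0, 0, -1.5, -98, -1], [0, 0, 0, 0, -1.5, -98, 0], [0, 0, 0, 0, -1.5, -98, 1], [0, 0, 0, 0, -1.5, -98, 1], [0, 0, 0, 0, -1.5, -98, 1], [0, 0, 0, 0, -1.5, -98, 1], [0, 0, 0, 0, -1.5, -98, 1]],
])

```text
t: 3.95
ee_pos: [0.519, -0.4065, 0.0536]
orientation: [0.0, 0.156, 0.988, -0.0]
wrist_force: [-1.2, -1.3, 5.2]
finger_gap: 0.094
gripper_force: 59.5
```

Call:
send_rows([
  [[0, 0, 0, 0, 0, 12, 1], [0, 0, 0, 0, 0, 30, 1], [0, 0, 0, 0, 0, 70, 1], [0, 0, 0, 0, 0, 130, 1], [0, 0, 0, 0, 0, 186, 1], [0, 0, 0, -5, 50, 186, 1], [0, 0, 0.02, -12, 110, 186, 1], [0, 0, 0.04, -20, 170, 186, 1], [0, 0, 0.06, -28, 230, 186, 1], [0, 0, 0.087, -36, 290, 186, 1]],
])

```text
t: 5.2
ee_pos: [0.4825, -0.1139, 0.2405]
orientation: [0.001, 0.112, 0.994, 0.0]
wrist_force: [1.6, 1.2, 0.5]
finger_gap: 0.093
gripper_force: 59.0
```

Call:
send_rows([
  [[0, 0, 0, -3, 50, 0, 1], [0, 0, 0, -6, 100, 0, 1], [0, 0, 0, -7, 120, 0, 1], [0, 0, 0, -7, 120, -20, 1], [0, 0, 0, -7, 120, -50, 1], [0, 0, 0, -7, 120, -68, 1], [0, 0, 0, -7, 120, -68, 1], [0, 0, 0, -7, 120, -68, 1]],
])

```text
t: 6.2
ee_pos: [0.4764, 0.004, 0.1725]
orientation: [0.001, 0.113, 0.994, 0.0]
wrist_force: [-0.3, -0.6, 0.6]
finger_gap: 0.089
gripper_force: 59.0
```

Run:
```python
from h import *
s=manip.observe();print(s["ee_pos"],s["q"],s["orientation"],s["wrist_force"],s["finger_gap"])
R=[]
for n,u,v in(("top",275,245),("scene",267,165)):
    im,d=imaging.read_camera(n); np.savez(f"{n}2.npz",im=im,d=d); R.append(cv2.resize(im[v-40:v+40,u-27:u+27,::-1],(400,592),interpolation=cv2.INTER_NEAREST))
cv2.imwrite("pics/c2.png",np.hstack(R))
```

```text
[0.47641084 0.00403562 0.17248668] [-0.28406926  0.37729693  0.19174928  2.04890718 -0.10660851  0.72318281
  1.31936456] [6.21261731e-04 1.12702308e-01 9.93628575e-01 2.44312480e-04] [-0.32300323 -0.59182993  0.56153898] 0.0886308017102417
```

View pics/c2.png

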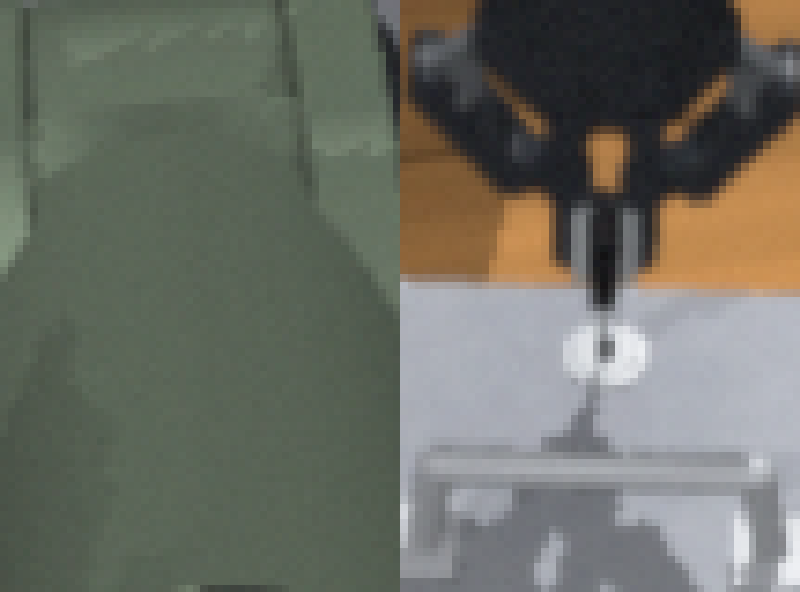

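The right half shows the key upright, right above the plug: bow bottom near (267.6,166.6), slot near (267.7,172), in line across y. I'll compare the two in this one view to get the x offset.

Run:
```python
from h import *
f,cx,cy,T=K("scene")
def proj(p):
    c=T[:3,:3].T@(np.array(p)-T[:3,3]); return c[:2]/c[2]*f+[cx,cy]
ex=np.array([.975,-.223]); t=np.array([.4764,.004])
for w in(-14,0,14): print(w,proj([*(t+ex*w/1000),.164]))
print("tip",proj([*t,.140]),"lock if 0.4764",proj([.4764,.004,.127]),proj([.4774,.004,.127]))
z=np.load("scene2.npz"); g=z["im"].sum(2)//3; print(g[160:180,262:274])
C=cloud("scene",z["d"]); print(np.round(C[160:180,267]*1000))
m=(g>190)&(np.hypot(C[...,0]-.477,C[...,1]-.004)<.02)&(abs(C[...,2]-.127)<.006); v,u=np.nonzero(m); print(u.min(),u.max(),v.min(),v.max())
```

```text
-14 [267.34340036 158.35069559]
0 [267.15384122 162.4829193 ]
14 [266.96154389 166.67483313]
tip [267.10826141 168.80269221] lock if 0.4764 [267.08418633 172.14077152] [267.15780359 172.4307641 ]
[[ 73 117 125  73  27  26  29  78 119 110  71  67]
 [109 126 125  74  29  23  33  78 119 117 100 104]
 [134 130 126  77  34  22  33  87 125 129 135 139]
 [146 138 136  93  43  20  42 112 145 153 154 155]
 [172 173 169 119  57  26  51 141 178 185 176 173]
 [176 178 171 123  63  36  68 157 179 181 178 180]
 [175 176 172 140 103  84 107 162 180 180 181 178]
 [175 174 176 169 155 139 153 167 179 180 176 171]
 [174 175 182 181 173 150 180 176 191 181 170 168]
 [178 189 206 218 191 157 205 218 224 205 182 169]
 [190 213 224 225 189 141 175 227 234 232 214 180]
 [209 214 224 226 171  98 123 222 236 231 235 203]
 [210 210 224 226 170 100 127 223 235 232 238 202]
 [209 211 221 226 182 142 176 226 229 219 231 200]
 [197 213 214 220 196 199 223 228 222 221 219 188]
 [179 193 208 197 175 210 221 224 229 223 187 178]
 [172 159 182 162 159 199 214 218 209 191 178 176]
 [171 171 167 142 141 168 171 167 166 173 176 178]
 [172 173 168 134 137 164 174 174 173 175 175 176]
 [171 171 159 130 149 170 176 175 175 175 175 177]]
[[491.   1. 190.]
 [491.   1. 186.]
 [490.   1. 182.]
 [492.   1. 180.]
 [491.   1. 175.]
 [489.   1. 169.]
 [489.   1. 166.]
 [481.   3. 152.]
 [483.   2. 150.]
 [484.   2. 149.]
 [483.   2. 143.]
 [471.   5. 125.]
 [476.   4. 128.]
 [477.   4. 125.]
 [481.   3. 125.]
 [485.   2. 126.]
 [489.   1. 126.]
 [491.   1. 125.]
 [493.   1. 124.]
 [498.  -0. 126.]]
262 273 169 176
```

Call:
send_rows([
  [[0, 0, 0, 0.7, 0.8, -6, 1], [0, 0, 0, 0.7, 0.8, -11, 1], [0, 0, 0, 0.7, 0.8, -14, 1], [0, 0, 0, 0.7, 0.8, -17, 1], [0, 0, 0, 0.7, 0.8, -17, 1], [0, 0, 0, 0.7, 0.8, -17, 1]],
])

```text
t: 7.05
ee_pos: [0.4762, 0.0047, 0.1541]
orientation: [-0.001, 0.113, 0.994, -0.0]
wrist_force: [-3.7, 0.7, -2.1]
finger_gap: 0.096
gripper_force: 58.9
```

The tip is about 5 mm into the slot with only light side force, so I'll ease it towards −x and push it home.

Call:
send_rows([
  [[0, 0, 0, -0.7, 0, -2, 1], [0, 0, 0, -0.8, 0, -6, 1], [0, 0, 0, -0.8, 0, -10, 1], [0, 0, 0, -0.8, 0, -14, 1], [0, 0, 0, -0.8, 0, -17, 1], [0, 0, 0, -0.8, 0, -20, 1], [0, 0, 0, -0.8, 0, -22, 1], [0, 0, 0, -0.8, 0, -22, 1]],
])

```text
t: 8.05
ee_pos: [0.4768, 0.0044, 0.1342]
orientation: [0.001, 0.113, 0.994, 0.0]
wrist_force: [-15.3, -1.6, 52.0]
finger_gap: 0.091
gripper_force: 68.4
```

Call:
send_rows([
  [[0, 0, 0, 0, 0, 1.2, 1], [0, 0, -0.15, 0, 0, 1.2, 1], [0, 0, -0.3, 0, 0, 1.2, 1], [0, 0, -0.45, 0, 0, 1.2, 1], [0, 0, -0.6, 0, 0, 1.2, 1], [0, 0, -0.75, 0, 0, 1.2, 1]],
])

```text
t: 8.8
ee_pos: [0.4765, 0.0038, 0.1345]
orientation: [0.001, 0.471, 0.882, 0.0]
wrist_force: [-6.7, -1.8, 29.0]
finger_gap: 0.096
gripper_force: 64.8
```

Call:
send_rows([
  [[0, 0, -0.15, 0, 0, 0, 1], [0, 0, -0.3, 0, 0, 0, 1], [0, 0, -0.45, 0, 0, 0, 1], [0, 0, -0.6, 0, 0, 0, 1], [0, 0, -0.7, 0, 0, 0, 1], [0, 0, -0.7, 0, 0, 0, 1], [0, 0, -0.7, 0, 0, 0, 1]],
])

```text
t: 9.68
ee_pos: [0.4756, 0.0032, 0.1344]
orientation: [0.0, 0.744, 0.669, -0.0]
wrist_force: [-14.8, -7.6, 37.1]
finger_gap: 0.092
gripper_force: 66.1
```

Run:
```python
from h import *
s=manip.observe();print(s["ee_pos"],s["q"],s["orientation"],s["wrist_force"],s["ft_torque"],s["finger_gap"])
R=[]
for n,u,v in(("scene",267,165),):
    im,d=imaging.read_camera(n); R.append(cv2.resize(im[v-40:v+40,u-50:u+50,::-1],(700,560)))
cv2.imwrite("pics/c3.png",np.hstack(R))
```

```text
[0.47564875 0.00324335 0.13442468] [-0.56662061  0.50489727  0.57928154  2.09426871 -0.44362956  0.66276063
  0.20552043] [ 2.97064586e-04  7.43655983e-01  6.68562373e-01 -2.10545714e-04] [-14.75042805  -7.63026991  37.138081  ] [-2.00764044  3.60961546  0.07433818] 0.09220796630362715
```

View pics/c3.png

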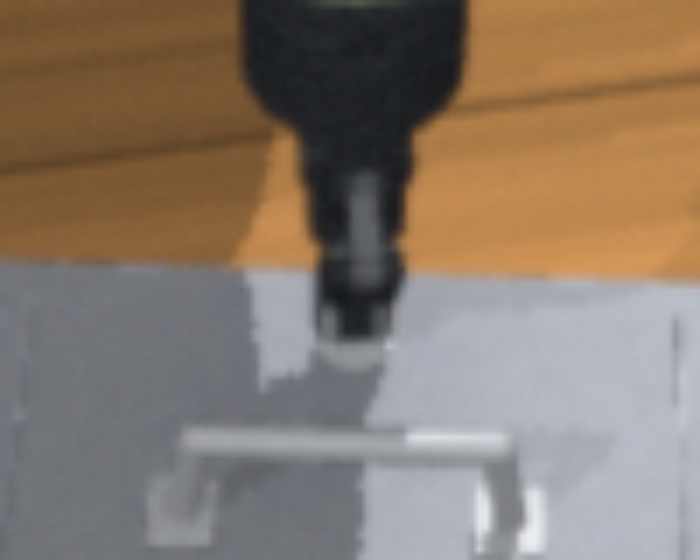

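The key is seated with the bow on the plug, and it has turned with the gripper (bow width now across the box). I'll turn it a little further onto the stop, then release and rise.

Call:
send_rows([
  [[0, 0, -0.05, 0.5, 0.5, 1, 1], [0, 0, -0.12, 0.5, 0.5, 1, 1], [0, 0, -0.12, 0.5, 0.5, 1, 1], [0, 0, -0.12, 0.5, 0.5, 1, 1]],
])

```text
t: 10.22
ee_pos: [0.4753, 0.0042, 0.1347]
orientation: [-0.0, 0.782, 0.623, -0.001]
wrist_force: [-14.5, -5.3, 22.0]
finger_gap: 0.093
gripper_force: 63.7
```

Run:
```python
from h import *
s=manip.observe();print(s["ee_pos"],s["q"],s["orientation"],s["wrist_force"],s["ft_torque"],s["finger_gap"])
```

```text
[0.47526993 0.00421596 0.13468348] [-0.5921035   0.51402949  0.61357442  2.0943794  -0.47116805  0.67214069
  0.11214902] [-3.86852125e-04  7.82253520e-01  6.22959381e-01 -9.43655008e-04] [-14.4744943   -5.2556935   22.03806579] [-1.32380697  3.44253642  0.05016795] 0.0934097913269588
```

Call:
send_rows([
  [[0, 0, 0, 0, 0, 0, 0.6], [0, 0, 0, 0, 0, 0, 0.3], [0, 0, 0, 0, 0, 0, 0.3], [0, 0, 0, 0, 0, 10, 0.3], [0, 0, 0, 0, 0, 50, 0.3], [0, 0, 0, 0, 0, 110, 0], [0, 0, 0, 40, -9, 110, -1], [0, 0, 0, 83, -19, 110, -1], [0, 0, 0, 83, -19, 110, -1]],
])

```text
t: 11.35
ee_pos: [0.5611, -0.0146, 0.2448]
orientation: [0.001, 0.782, 0.623, -0.0]
wrist_force: [-0.8, -0.7, 0.2]
finger_gap: 1.004
gripper_force: 0.0
```

Run:
```python
from h import *
s=manip.observe();print(s["ee_pos"],s["q"],s["orientation"],s["wrist_force"],s["finger_gap"])
im,d=imaging.read_camera("scene"); np.savez("scene4.npz",im=im,d=d); u,v=267,165
cv2.imwrite("pics/c4.png",cv2.resize(im[v-50:v+50,u-62:u+62,::-1],(744,600)))
C=cloud("scene",d); m=(np.hypot(C[...,0]-.4765,C[...,1]-.004)<.02)&(C[...,2]>.14)&(C[...,2]<.19)
print("bow",m.sum(),C[m].max(0) if m.any() else 0)
```

```text
[ 0.5611404  -0.01463154  0.24479983] [-0.58592363  0.49782474  0.7235402   1.78262457 -0.38202479  1.00551931
  0.06010662] [ 8.38328600e-04  7.82217867e-01  6.23004406e-01 -1.24160570e-04] [-0.75052813 -0.71769619  0.23458616] 1.0038369031254903
bow 8 [0.48423245 0.01664028 0.15968199]
```

View pics/c4.png

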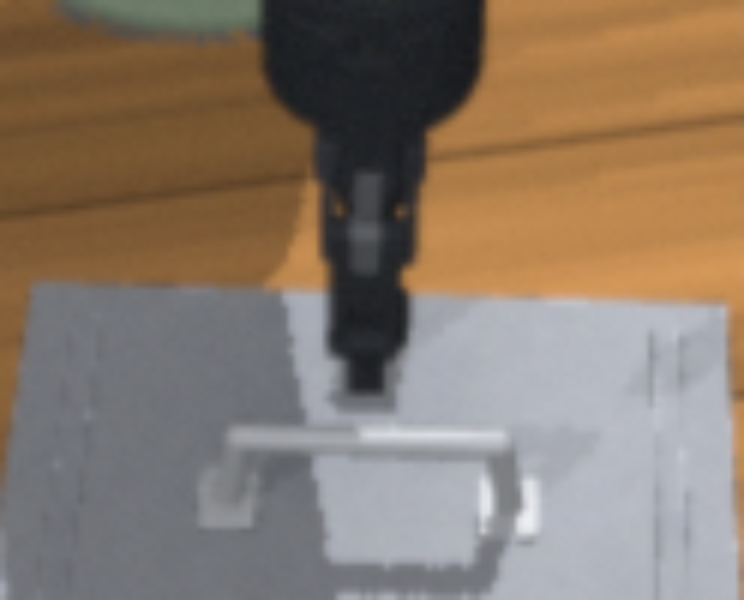

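The key stands in the lock turned across the box, and the gripper hangs clear above the handle. Next I'll go down on the bar and close.

Call:
send_rows([
  [[0, 0, 0, -2, 0, -40, -1], [0, 0, 0, -2, 0, -80, -1], [0, 0, 0, -2, 0, -97, -1], [0, 0, 0, -2, 0, -97, 0], [0, 0, 0, -2, 0, -97, 1], [0, 0, 0, -2, 0, -97, 1], [0, 0, 0, -2, 0, -97, 1], [0, 0, 0, -2, 0, -97, 1], [0, 0, 0, -2, 0, -97, 1]],
])

```text
t: 12.52
ee_pos: [0.5578, -0.0137, 0.1482]
orientation: [0.0, 0.782, 0.623, 0.001]
wrist_force: [-1.6, -0.1, 8.9]
finger_gap: 0.117
gripper_force: 58.5
```

Gripped (about 10–12 mm, the bar). Now I'll lift along the hinge arc, tilting with the lid.

Call:
send_rows([
  [[0.011, 0.049, 0, 1.5, -0.3, 5.8, 1], [0.022, 0.098, 0, 3.2, -0.7, 11.6, 1], [0.033, 0.146, 0, 5.2, -1.2, 17.3, 1], [0.045, 0.195, 0, 7.5, -1.7, 22.9, 1], [0.056, 0.244, 0, 10.2, -2.3, 28.4, 1], [0.067, 0.293, 0, 13.0, -3.0, 33.7, 1]],
])

```text
t: 13.28
ee_pos: [0.5703, -0.0166, 0.1811]
orientation: [-0.118, 0.773, 0.616, -0.094]
wrist_force: [1.7, 0.7, -8.9]
finger_gap: 0.114
gripper_force: 59.7
```

Run:
```python
from h import *
s=manip.observe();print(s["ee_pos"],s["q"],s["orientation"],s["wrist_force"],s["ft_torque"],s["finger_gap"])
```

```text
[ 0.57028552 -0.01661722  0.18109446] [-0.40122171  0.74512012  0.61605201  1.56263795 -0.44500473  1.29180691
  0.11809731] [-0.11783482  0.77307836  0.6161344  -0.0940383 ] [ 1.65130342  0.66101144 -8.94475396] [-0.07586725 -1.35348732 -0.05233508] 0.11355909714605247
```

Call:
send_rows([
  [[0.011, 0.049, 0, 3.1, -0.7, 5.1, 1], [0.022, 0.098, 0, 6.3, -1.4, 10.1, 1], [0.033, 0.146, 0, 10.0, -2.3, 15.0, 1], [0.045, 0.195, 0, 13.7, -3.1, 19.6, 1], [0.056, 0.244, 0, 17.8, -4.1, 24.0, 1], [0.067, 0.293, 0, 22.0, -5.0, 28.2, 1], [0.078, 0.341, 0, 26.4, -6.0, 32.2, 1], [0.089, 0.39, 0, 31.0, -7.1, 36.0, 1], [0.098, 0.43, 0, 35.2, -8.0, 39.0, 1], [0.108, 0.473, 0, 39.4, -9.0, 41.8, 1]],
])

```text
t: 14.52
ee_pos: [0.6022, -0.024, 0.2179]
orientation: [-0.294, 0.725, 0.577, -0.234]
wrist_force: [-48.2, 12.6, 78.3]
finger_gap: 0.114
gripper_force: 67.0
```

Call:
send_rows([
  [[0, 0, 0, 0, 0, 0, 1], [0, 0, 0, 0, 0, 0, 1], [0, 0, 0, 0, 0, 0, 1], [0, 0, 0, 0, 0, 0, 1]],
])

```text
t: 15.02
ee_pos: [0.6015, -0.0238, 0.2178]
orientation: [-0.295, 0.725, 0.577, -0.234]
wrist_force: [-35.2, 11.7, 55.9]
finger_gap: 0.116
gripper_force: 64.7
```

Run:
```python
from h import *
s=manip.observe();print(s["ee_pos"],s["q"],s["dq"],s["orientation"],s["wrist_force"],s["gripper_force"],s["finger_gap"])
im,d=imaging.read_camera("scene"); u,v=267,185
cv2.imwrite("pics/c5.png",cv2.resize(im[v-75:v+75,u-100:u+100,::-1],(800,600)))
# lid angle from the lid's points: hinge at (.674,-.042,.12)
C=cloud("scene",d); P=C-[.674,-.042,.12]; ex=np.array([.975,-.223,0]); ey=np.array([.223,.975,0]); X,Y,Z=P@ex,P@ey,P[...,2]
m=(d>0)&(abs(Y)>.07)&(abs(Y)<.14)&(X>-.2)&(X<.0)&(Z>.03)&(Z<.2)
A=np.c_[X[m],np.ones(m.sum())]; k=np.linalg.lstsq(A,Z[m],rcond=None)[0]; print(m.sum(),"lid angle deg",np.degrees(np.arctan(-k[0])),k)
hc=s["ee_pos"]; q=s["orientation"]; from scipy.spatial.transform import Rotation as Ro
h=hc-.019*Ro.from_quat(q[[1,2,3,0]]).apply([0,0,1]); p=h-[.674,-.042,.12]; x,z=p@ex,p[2]
print("handle rel",x,z,"angle",np.degrees(np.arctan2(z,-x)-np.arctan2(.046,.118)),np.hypot(x,z))
```

```text
[ 0.60151699 -0.02384689  0.21776801] [-0.07704713  0.98836852  0.22814736  1.00751966 -0.27781914  1.93355699
 -0.09129129] [-0.00130455  0.00029822  0.00178283 -0.00033153  0.00308902 -0.00042822
  0.00149257] [-0.29460485  0.72476793  0.57735155 -0.23363352] [-35.20278517  11.67868174  55.94297434] 64.73836183547974 0.11614822661567598
3630 lid angle deg 39.81847127211932 [-0.83371491  0.00493006]
handle rel -0.06147721926355085 0.11139569849976672 angle 39.80915484484671 0.1272338403595114
```

View pics/c5.png

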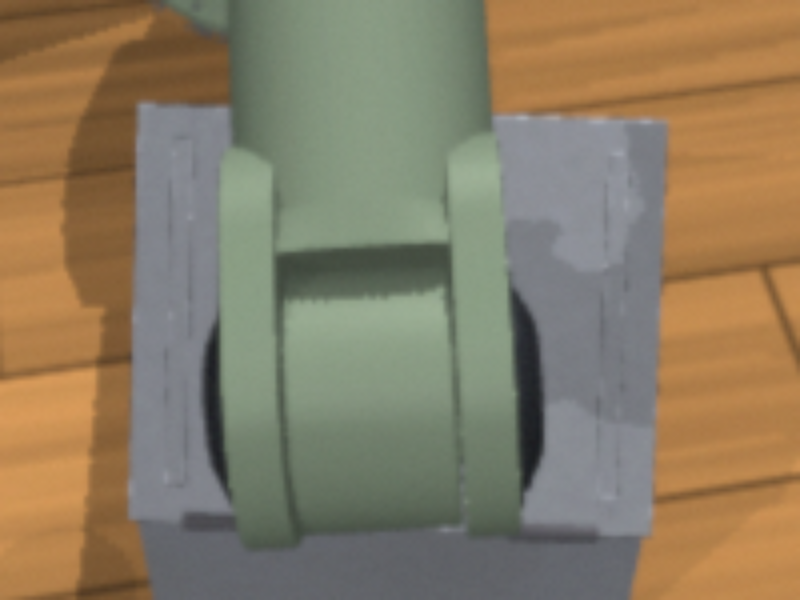

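The picture shows the lid raised to about 40° with the wrist over the handle. Joint 6 is at its range end (1.93), and that is causing the 66 N of pull. I'll take some tilt off the tool, letting the bar turn in the grip.

Call:
send_rows([
  [[-0.017, -0.073, 0, 1.0, -0.2, -0.9, 1], [-0.033, -0.146, 0, 2.0, -0.5, -1.8, 1], [-0.033, -0.146, 0, 2.0, -0.5, -1.8, 1]],
])

```text
t: 15.45
ee_pos: [0.6019, -0.024, 0.2158]
orientation: [-0.241, 0.744, 0.593, -0.191]
wrist_force: [-19.7, 10.8, 21.7]
finger_gap: 0.114
gripper_force: 63.1
```

```bash
cat > st.py <<'E'
from h import *
from scipy.spatial.transform import Rotation as Ro
s=manip.observe();print(s["t"],s["ee_pos"],s["q"],s["orientation"],s["wrist_force"],s["gripper_force"],np.abs(s["dq"]).max())
im,d=imaging.read_camera("scene")
C=cloud("scene",d); P=C-[.674,-.042,.12]; ex=np.array([.975,-.223,0]); ey=np.array([.223,.975,0]); X,Y,Z=P@ex,P@ey,P[...,2]
m=(d>0)&(abs(Y)>.1)&(abs(Y)<.14)&(X>-.2)&(X<.0)&(Z>.03)&(Z<.2)
k=np.polyfit(X[m],Z[m],1); print(m.sum(),"lid deg",np.degrees(np.arctan(-k[0])))
a=Ro.from_quat(s["orientation"][[1,2,3,0]]).apply([0,0,1]); p=s["ee_pos"]-.019*a-[.674,-.042,.12]; x,z=p@ex,p[2]
print("tilt",np.degrees(np.arctan2(-a@ex,-a[2])),"handle angle",np.degrees(np.arctan2(z,-x)-np.arctan2(.046,.118)),"r",np.hypot(x,z))
p=np.array([-.0509,.1159])-[x,z]; print("to 45deg: world shift mm",1000*(ex*p[0]+[0,0,p[1]]))
E
python3 st.py
```

```text
15.45 [ 0.60189631 -0.02400884  0.21581385] [-0.10350133  0.89411953  0.23944786  1.1344649  -0.259945    1.75928991
 -0.08239145] [-0.24129491  0.7440888   0.59284388 -0.19142819] [-19.69418846  10.84759804  21.69667735] 63.13509821891785 0.051773161159565595
2772 lid deg 39.00527495494864
tilt 35.882992017634216 handle angle 39.10244351677893 r 0.12790079681369576
to 45deg: world shift mm [11.96905245 -2.73753712  4.6911289 ]
```

Call:
send_rows([
  [[-0.006, -0.025, 0, 3.4, -0.8, 1.2, 1], [-0.011, -0.05, 0, 6.8, -1.5, 2.2, 1], [-0.017, -0.074, 0, 10.2, -2.3, 3.0, 1], [-0.022, -0.098, 0, 13.5, -3.0, 3.6, 1], [-0.022, -0.098, 0, 13.5, -3.0, 3.6, 1], [-0.022, -0.098, 0, 13.5, -3.0, 3.6, 1]],
])

```text
t: 16.25
ee_pos: [0.6145, -0.0269, 0.2211]
orientation: [-0.206, 0.755, 0.601, -0.162]
wrist_force: [-29.3, 11.4, 51.6]
finger_gap: 0.114
gripper_force: 64.6
```

```bash
python3 st.py
```

```text
16.25 [ 0.61450274 -0.0268596   0.22109555] [-0.11482881  0.84996026  0.24819384  1.16754888 -0.2515125   1.67535809
 -0.08176057] [-0.20552568  0.75478792  0.60142068 -0.16231931] [-29.31509743  11.44839878  51.5540177 ] 64.60768282413483 0.002334836224297791
2911 lid deg 44.48101978520599
tilt 30.369075219672737 handle angle 44.91855986277334 r 0.12839342576282783
to 45deg: world shift mm [ 0.85793409 -0.19622493 -1.58919261]
```

Call:
send_rows([
  [[0, 0, 0, -0.5, 0, 1.2, 1], [0, 0, 0, -1, 0, 2.4, 1], [0, 0, 0, -1, 0, 2.4, 1], [0, 0, 0, -1, 0, 2.4, 1], [0, 0, 0, -1, 0, 2.4, 1]],
])

```text
t: 16.92
ee_pos: [0.6145, -0.0269, 0.2213]
orientation: [-0.205, 0.755, 0.602, -0.162]
wrist_force: [-17.2, 10.9, 26.3]
finger_gap: 0.112
gripper_force: 62.4
```

```bash
python3 st.py
```

```text
16.925 [ 0.61445689 -0.02686019  0.22127703] [-0.11524469  0.84840761  0.24819799  1.16934932 -0.25102026  1.67313262
 -0.08195003] [-0.20472287  0.75499722  0.60157339 -0.1617937 ] [-17.18839098  10.92998468  26.29036809] 62.38237917423248 0.0016169345991161382
2904 lid deg 44.49209604776231
tilt 30.255633409427915 handle angle 44.92316833281079 r 0.12860794503182793
to 45deg: world shift mm [ 0.93305566 -0.21340658 -1.78966451]
```

The lid is at rest at about 44.5–45° with the handle firmly held, so I'm handing in.

```bash
python3 -c "
from plant import manip
print(manip.sign_off())"
```

```text
the job is handed in; nothing more can be done
None
```

I handed the job in with the key pushed fully into the lock and turned to its stop, and the lid held at rest at about 45° by its handle; the hand-in returned no verdict, and joint 6 briefly read 1.934 against its 1.93 range limit during the lift before I backed it off.

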